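Unhook the hold-down weight from its keeper hook

ROBOT

A 7-joint arm with a two-finger parallel gripper is mounted at the origin on a cart in front of the work surface, level with it; the furniture and walls round the work are solid. World frame = base frame: x ahead of the robot, y to its left, z up, the work surface at z = 0. Lengths are in mm, angles in rad, forces in N, time in s.
With the tool pointing down it reaches from about 400 to 875 mm from the base axis. Payload 4.4 kg.
Tool frame: the origin (TCP) lies at the very end of the fingers, on their centre line; the grasp point (between the pads) lies 19 mm behind it; y points along the fingers, x is the direction in which the jaws open and shut, and the axes are right-handed (so a half turn about y gives the same grasp; the last joint's range is limited). The gripper opens to 85 mm and grips with 20 to 120 N. Pads are 22 mm wide; open, the fingers measure 114 mm over their backs; the gripper's body (76 mm by 85 mm) begins 54 mm behind the grasp point. The pads swing forward as they close: fully open they stand 13 mm farther back than shut.
Start: joints at [1.086, 0.628, 0.038, 1.517, -0.027, 0.996, -0.02], TCP at [264.36, -593.828, 231.313] pointing down, gripper open.
Joint ranges: [-3.06, 3.06], [-0.37, 2.12], [-1.25, 1.32], [0.18, 2.47], [-1.1, 4.24], [0.23, 1.98], [-2.94, 2.94]. Speed limits (rad/s): [2.57, 2.57, 3.14, 3.14, 3.14, 3.14, 3.14].

INTERFACE

Orientations are given as [roll, pitch, yaw] about the fixed x, y, z axes, in that order (R = Rz(yaw) Ry(pitch) Rx(roll)).
In Python, from cell import ctrl, get_image, nets gives the robot as it stands. The module is installed in compiled form; this text tells all that it offers.
- The arm moves only by the tool step_arm, never from a script. Its argument "moves" is text: rows parted by semicolons, each of 7 numbers parted by spaces: the shift along the tool's x, y, z normalised to -1 to 1, where 1 is 0.05 m, then the turn, a rotation vector about the tool's x, y, z normalised to -1 to 1, where 1 is 0.12 rad, then the opening, from 0 (shut) to 1 (fully open). A call has 1 to 20 rows; each row shifts and turns the commanded pose from where the row before left it, along the tool's axes as they then stand; what a row does not reach is not made up. A row lasts 1/10 s, in which the tool goes at most 50 mm and 8.59 degrees, less where a joint would pass 70% of its speed; a pose out of reach is approached as far as the arm can. A call with a number of a shift or a turn outside -1 to 1 is refused whole. A call with a gripper value outside its range is refused whole. The fingers move at their own pace and stop on an object; the grip force is fixed at half the most. Time passes only in rows, so rows that do not move let the fingers close. It gives the time, the measured TCP pose, the force and the opening at its end, in the units of the state.
- ctrl.read_state(): the state, without advancing time (a new reading comes with each control period).
- get_image(name): name is "scene" or "top"; returns a dict with "color" (420x560x3 uint8, blue, green, red), "vertical_fov" (degrees; the focal length in pixels is half the picture's height over the tangent of half this angle, whatever the lens; pixels are square), "cx", "cy" (the principal point, pixels), "k1" (the pictures are not rectified: a ray, as slopes to the right and down, at radius r is drawn at 1 + k1 r^2 times it, then the intrinsics apply), "R" (3x3) and "t" (3): a world point X has camera coordinates R X + t. Camera axes: x right, y down, z forward; pixel columns grow to the right and rows downward; lengths in mm; the calibration is good to about 2 mm. A picture is of the moment at which its call begins. There is no depth.
- ctrl.finish_job(): hands the job in, once; it reports no verdict.
Trained networks look in a picture, given as the dict that the camera call returned (one of the last four; its "shot" number tells which), for a name from the list of things; names that differ only in an ending like _2 or _b are one class to them, and where a whole thing is asked for, a point or a joint stands for the part that bears it (a point fixed in the world has none). Each returns a list of dicts, best first, with "conf" (0 to 1); they miss things now and then, are a little off and sometimes report something else, mostly with a low value. They report only what shows in the picture. A call takes as long as a camera call. They do not tell look-alikes from the thing itself.
- nets.find_in(picture, target): "position" ([x, y, z] in mm, in world coordinates, good to about 4 mm: the middle of the surface that is visible of it).
- nets.cut_out(picture, target): "pixels" (420x560 bool, what is visible of it).
- nets.place_of(picture, target): "position" ([x, y, z] in mm, in world coordinates, good to about 4 mm: a listed point, or the origin of a listed thing).
The state is a dict: "clock": time; "qpos": joint angles; "qd": joint speeds; "tau": joint torques, N m; "eef_pos": TCP position; "tool_rot": TCP orientation; "force": force on the tool from outside, world axes, zero at the start; "torque": the same for the moment, N m; "width": finger opening in mm.
Only numpy, scipy, OpenCV 4.12 (cv2) and the standard library are available. Lean on these libraries where they do the work, as an engineer would, in place of code of your own. Each camera call takes 0.05 s, during which the arm holds its last target.

TASK

Take the steel hold-down weight off its safety hook: push it back against the hook's sprung keeper, gently, until it comes up softly against the rubber stop, lift it out over the hook's nose while it is held back there, and draw it off towards the front. Then set it down gently, standing upright on its foot in the middle of the empty aluminium tray, and let go; force neither the hook nor the weight, and leave the loupe and the ring between them alone.

Things in the scene. Friction and masses are not known exactly. Their poses are not given: they have to be found in the camera images.
- hook_stand: Bolted-down stand carrying the hook. Origin on the bench right under the hook's seat; z up, +x from the hook's open front back to the grey column (front face 72 mm behind the seat, top 153 mm above the bench), y along the weight's bar. Foot plate x -28 to +98, y +-45 mm, 12 mm thick. The hook stands 25 N from the weight, only 13 N while the keeper is pushed back, and 10 N from the robot itself
- hook_seat (a point): Where the bar's centre rests at the start, 135 mm above the bench, against a low front lip; axes of the stand. A steel nose 34 mm wide, from 6.5 to 13.5 mm above this point, reaches back over the bar so that it cannot be lifted straight up. Nose front at most 38 mm before this point; the hook's lowest part 26.5 mm below it, arm and all within 17.5 mm either side
- nose_level (a point): Point 13.5 mm above the seat, at the height of the nose's top. Nose and rubber stop are one piece that a screw sets fore and aft; its setting differs each time and is NOT measured. The bar clears the nose tip after 6 to 24 mm of push back; the stop (two rubber pads beside the keeper, 15 N per mm) meets the bar always 1.2 mm after that: feel for it
- keeper (a joint): Sprung keeper of the hook, a steel plunger that bears on the back of the bar and pushes it forward under the nose. 0 = closed (as it rests), grows in m as it is pushed back (along +x of the stand), 0.030 at most; spring about 1.1 N closed plus 0.1 N per mm; it returns by itself
- weight: Hold-down weight, 0.25 to 0.5 kg, 176 mm tall. Foot block 42 x 58 x 24 mm; two side bars up from it, 44 mm apart inside, straddling the hook; a round cross bar 8 mm thick, by which it hangs; a bridge 132 to 142 mm up and on it the grip tab. Origin under the foot's centre; z up, y along the bar, x through the tab's thin side; axes as the stand's at the start, but it can swing a little
- weight_grip (a point): Centre of the weight's grip tab, 158 mm above its underside. The tab is 10 mm thick (x of the weight), 32 mm wide (y) and 36 mm high, free all round: take it from above with the fingers in front and behind
- weight_bar (a point): Centre of the weight's cross bar, 63 mm below the grip centre
- weight_foot (a point): Centre of the underside of the weight's foot, 158 mm below the grip centre
- tray: Empty open aluminium tray, 130 x 180 mm (x, y of the tray) and 25 mm high, walls 4 mm, fixed to the bench. Origin on the bench under its centre, z up
- tray_in (a point): Centre of the tray's inner floor, about 4 mm above the bench; same axes as the tray
- loupe: Black cup-shaped loupe, 34 mm across, 31 mm high, a bystander; origin at its underside
- ring_part: Bright turned ring, 26 mm across, 16 mm high, a bystander; origin at its underside
There are look-alikes about, which are no part of the job. There is more than one size of the weight; the one meant has the size given above.

How it is judged (in metres and radians):
On the way, in this order (a step that is already met when the one before it is completed fails the run):
1. the keeper is pushed open at least 4 mm while the bar is still down in the hook (value of joint keeper above 0.004 m and z of weight_bar in the frame of hook_seat below 0.006 m), for 0.1 s.
2. the bar is lifted out above the nose (z of weight_bar in the frame of hook_seat above 0.0165 m and horizontal distance between weight_bar and hook_seat below 0.06 m), for 0.05 s.
At the end, for the whole second after the job is handed in: The weight stands upright (within 0.08 rad) and at rest on the tray's floor, its foot's centre within 30 mm (tray x) and 40 mm (tray y) of the tray's centre, and the keeper is closed again (under 2 mm) (x of weight_foot in the frame of tray_in between -0.03 and 0.03 m and y of weight_foot in the frame of tray_in between -0.04 and 0.04 m and z of weight_foot in the frame of tray_in between -0.004 and 0.004 m and angle between weight's own z axis and vertical below 0.08 rad and linear speed of weight below 0.02 m/s and value of joint keeper below 0.002 m); the robot touches nothing.
It fails at once if the weight bears on the hook with more than 13 N while the keeper is pushed back over 3 mm (contact force between weight and hook_stand above 13 N and value of joint keeper above 0.003 m).
It fails at once if the weight bears on the hook with more than 25 N (contact force between weight and hook_stand above 25 N).
It fails at once if the robot itself pushes the hook stand with more than 10 N (contact force between any of the fingers, the arm and hook_stand above 10 N).
It fails at once if the weight is set down on the tray with more than 40 N (contact force between weight and tray above 40 N).
It fails at once if the loupe or the ring is moved more than 20 mm (distance of any of loupe, ring_part from where it was at the start of the episode above 0.02 m).
It also fails if it takes over 67 s, if anything falls off the work surface, if the arm or the gripper's body presses on something with over 40 N, if the wrist force passes 120 N, or if a joint passes its speed limit or range.

## Working session

There is one attempt and no reset: what is moved stays moved. The work goes in short steps, Python scripts to look and compute and a tool call to move; the robot and the scene stay as the last step left them, time stands still between calls to the robot, and variables do not carry over. Pictures are saved under pics/ and viewed, and the job is handed in when it is done.

Besides the shell and the picture viewer there is one more tool, called after ">>>" as name(argument=value, ...) on one line, values as JSON. step_arm: Moves the arm, as the interface text tells. Scaled input: -1 to 1 covers 0.05 m each way for a shift and 0.12 rad each way for a turn. Its arguments: {"type":"object","properties":{"moves":{"type":"string"}},"required":["moves"]}

```bash
ls; mkdir -p pics; python3 - <<'E'
from cell import ctrl, get_image, nets
import cv2
s=ctrl.read_state(); print(s)
for n in ("scene","top"):
    p=get_image(n); cv2.imwrite(f"pics/{n}0.png",p["color"]); print(n,p["shot"],p["vertical_fov"],p["cx"],p["cy"],p["k1"],p["R"],p["t"])
    for t in ("hook_stand","hook_seat","weight","weight_grip","weight_bar","weight_foot","tray","tray_in","loupe","ring_part"):
        try: print(t,[(round(d["conf"],2),[round(float(v)) for v in d["position"]]) for d in nets.place_of(p,t)])
        except Exception as e: print(t,e)
print(ctrl.read_state()["clock"])
E
```

```text
pics
{'clock': 0.0, 'qpos': array([ 1.08617619,  0.62934192,  0.03843724,  1.51839585, -0.02698952,
        0.99630962, -0.02001847]), 'qd': array([-0.00025158, -0.00012638, -0.00091766,  0.00240387,  0.00041313,
       -0.00013725, -0.0008058 ]), 'tau': array([ 2.15856135e-04, -5.63397002e+01,  1.22603998e+00, -1.93437767e+01,
        1.09014902e-02,  1.04322188e-02, -5.08576051e-06]), 'eef_pos': array([ 264.10719558, -593.22009045,  230.38284112]), 'tool_rot': array([-1.57082844,  0.00193655, -1.1519858 ]), 'force': array([-0.35941846,  0.02939076, -0.41448852]), 'torque': array([-0.00485661,  0.00847287,  0.00297331]), 'width': 85.19025818811942}
scene 1 50.506004743050454 286.20089504619034 209.1800081811838 -0.1349577250327508 [[-0.85589665 -0.51713081  0.00408025]
 [-0.20872712  0.33822137 -0.91762699]
 [ 0.47315316 -0.78624553 -0.39742176]] [414.4910867  232.77794453 630.72387355]
hook_stand [(0.71, [545, 117, -1])]
hook_seat [(0.88, [540, 121, 137])]
weight [(0.76, [546, 118, 41]), (0.75, [374, 157, -3])]
weight_grip [(0.77, [379, 156, 114]), (0.68, [544, 116, 199])]
weight_b
[... 250 characters left out ...]
 [518, -37, 2])]
top 2 51.669865592103534 281.1832060056004 206.70698991653734 0.0409692846180429 [[ 0.00628972 -0.99990026  0.01264583]
 [-0.9880064  -0.00816505 -0.15419693]
 [ 0.1542848  -0.0115243  -0.9879592 ]] [ -41.33669557  535.21823483 1043.34825598]
hook_stand [(0.76, [537, 119, 0])]
hook_seat [(0.97, [547, 121, 137])]
weight [(0.8, [542, 116, 37]), (0.61, [373, 158, 1])]
weight_grip [(0.81, [546, 120, 199]), (0.81, [376, 157, 109])]
weight_bar [(0.57, [541, 118, 137]), (0.55, [377, 157, 61])]
weight_foot [(0.61, [372, 156, -3]), (0.6, [539, 120, 40])]
tray [(0.61, [532, -198, -1])]
tray_in [(0.58, [530, -197, 8])]
loupe [(0.64, [592, -40, 2])]
ring_part [(0.57, [515, -38, 2])]
1.1
```

View pics/scene0.png

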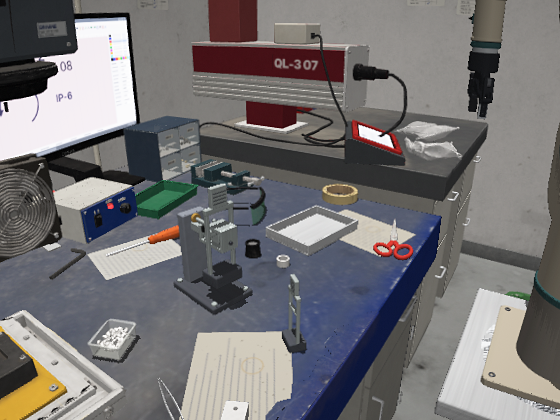

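View pics/top0.png

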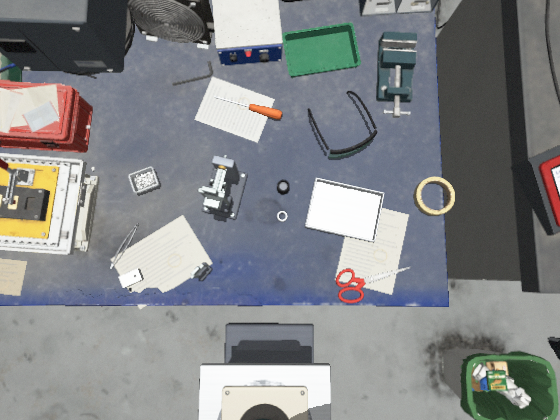

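The weight on the hook, at scene (220,230) and top (215,185), is the target. Its grip is about 160 mm above its foot. The smaller one standing at scene (294,310) is a look-alike. Next I'll measure the stand's and tray's yaw.

```bash
cat > h.py <<'E'
import numpy as np, cv2
def proj(p,X):
    X=np.atleast_2d(X).astype(float); c=X@np.array(p["R"]).T+np.array(p["t"])
    s=c[:,:2]/c[:,2:]; r2=(s**2).sum(1,keepdims=True); s=s*(1+p["k1"]*r2)
    f=p["color"].shape[0]/2/np.tan(np.radians(p["vertical_fov"]/2))
    return s*f+[p["cx"],p["cy"]]
def back(p,uv,z):
    f=p["color"].shape[0]/2/np.tan(np.radians(p["vertical_fov"]/2))
    d=(np.array(uv,float)-[p["cx"],p["cy"]])/f; s=d.copy()
    for _ in range(20): s=d/(1+p["k1"]*(s@s))
    R=np.array(p["R"]); ray=R.T@np.array([*s,1]); o=-R.T@np.array(p["t"])
    return o+ray*(z-o[2])/ray[2]
def box(p,img,o,yaw,x0,x1,y0,y1,z,col,sc,off):
    c,s=np.cos(yaw),np.sin(yaw)
    P=[[o[0]+c*x-s*y,o[1]+s*x+c*y,z] for x,y in((x0,y0),(x1,y0),(x1,y1),(x0,y1))]
    q=((proj(p,P)-off)*sc).astype(int); cv2.polylines(img,[q],True,col,1)
E
python3 - <<'E'
from cell import ctrl, get_image, nets
from h import *
import pickle
p=get_image("top"); q=get_image("scene"); pickle.dump((p,q),open("pq.pkl","wb"))
cv2.imwrite("pics/topz.png",cv2.resize(p["color"][140:260,170:290],None,fx=5,fy=5,interpolation=cv2.INTER_CUBIC))
cv2.imwrite("pics/sz.png",cv2.resize(q["color"][170:320,160:310],None,fx=4,fy=4,interpolation=cv2.INTER_CUBIC))
for t in("tray","hook_stand"):
    for pic in (p,q):
        m=nets.cut_out(pic,t)
        for d in m:
            ys,xs=np.nonzero(d["pixels"]); print(t,pic["shot"],d["conf"],cv2.minAreaRect(np.c_[xs,ys].astype(np.float32)))
E
```

```text
tray 3 0.55 ((344.87579345703125, 209.3826904296875), (71.80290222167969, 51.391029357910156), 12.407418251037598)
tray 4 0.61 ((311.66864013671875, 230.80474853515625), (44.15385437011719, 89.38462829589844), 67.38013458251953)
hook_stand 3 0.68 ((225.88461303710938, 186.57691955566406), (37.654296875, 60.01153564453125), 11.309932708740234)
hook_stand 4 0.69 ((205.3959197998047, 259.26287841796875), (108.44473266601562, 72.54354858398438), 76.60750579833984)
hook_stand 4 0.31 ((221.5, 236.0), (104.0, 39.0), 90.0)
```

View pics/topz.png

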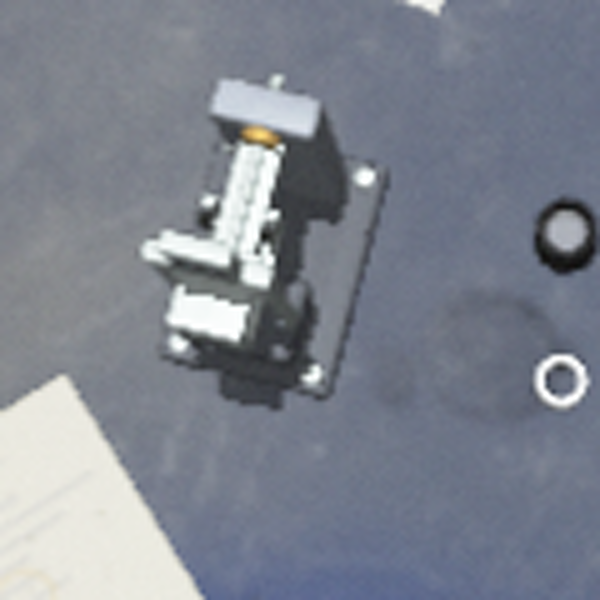

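View pics/sz.png

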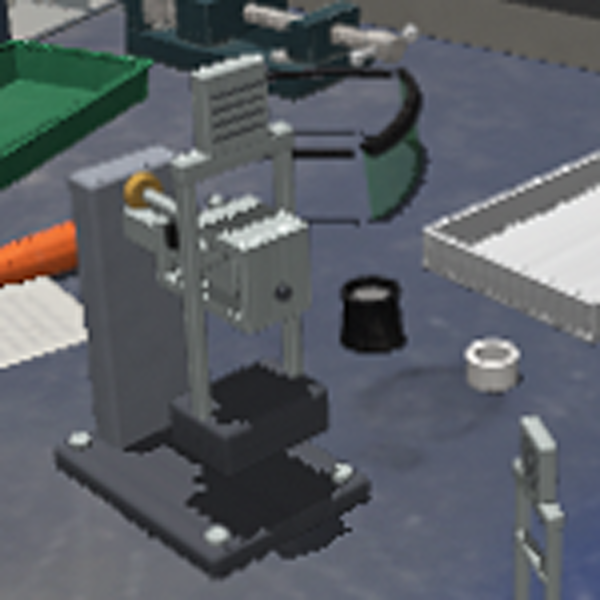

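```bash
python3 - <<'E'
from h import *
import pickle
p,q=pickle.load(open("pq.pkl","rb"))
T=lambda a:(a[0]/5+170-.4,a[1]/5+140-.4); S=lambda a:(a[0]/4+160-.4,a[1]/4+170-.4)
def ang(a,b): d=b-a; return np.degrees(np.arctan2(d[1],d[0]))
a=back(p,T((326,398)),12);b=back(p,T((387,172)),12);print("plate edge",a,b,ang(a,b))
a=back(p,T((210,118)),153);b=back(p,T((312,138)),153);print("col front",a,b,ang(b,a)-90)
a=back(q,S((215,570)),12);b=back(q,S((57,450)),12);c=back(q,S((370,485)),12);print("scene plate",a,b,c,ang(a,b),ang(a,c))
# tab top
for z,pts in ((197+16,((140,246),(240,272))),): print([back(p,T(x),z) for x in pts])
img=cv2.resize(p["color"][140:260,170:290],None,fx=5,fy=5,interpolation=cv2.INTER_CUBIC)
im2=cv2.resize(q["color"][170:320,160:310],None,fx=4,fy=4,interpolation=cv2.INTER_CUBIC)
o=(541,119)
for yaw,col in((-.19,(0,0,255)),):
  for P,I,sc,of in((p,img,5,np.array([170,140])-.5),(q,im2,4,np.array([160,170])-.5)):
    box(P,I,o,yaw,-28,98,-45,45,12,col,sc,of)
    box(P,I,o,yaw,72,73,-22,22,153,(0,255,0),sc,of)
    box(P,I,o,yaw,-5,5,-16,16,135+63+18,(255,0,255),sc,of)
    box(P,I,o,yaw,-21,21,-29,29,40+24,(255,255,0),sc,of)
cv2.imwrite("pics/topf.png",img);cv2.imwrite("pics/sf.png",im2)
E
```

```text
plate edge [506.86912291  80.52328359  12.        ] [625.42144395  51.56269621  12.        ] -13.727662927349032
col front [616.77770343 122.43238769 153.        ] [607.94945958  76.04037482 153.        ] -10.774369836410031
scene plate [521.20483565 174.31724033  12.        ] [642.71482476 142.22712837  12.        ] [502.71787899  87.91935756  12.        ] -14.793735706000477 -102.07771573515181
[array([545.50148447, 140.93697891, 213.        ]), array([534.74354159,  98.63736762, 213.        ])]
```

View pics/topf.png

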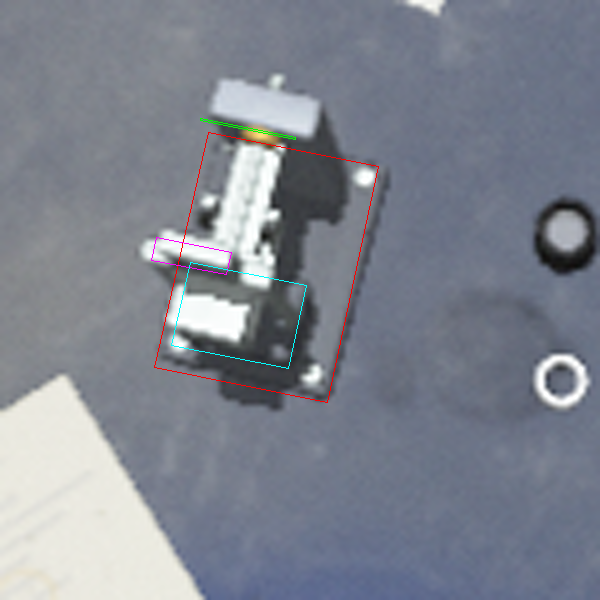

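View pics/sf.png

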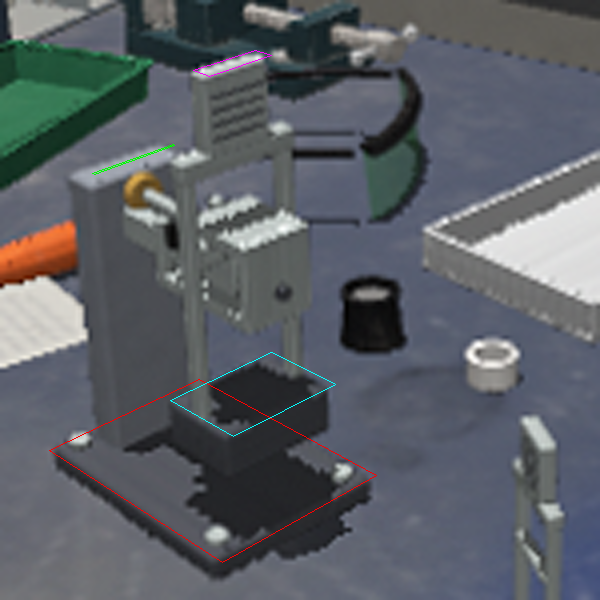

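```bash
cat > ov.py <<'E'
from h import *
import pickle,sys
p,q=pickle.load(open("pq.pkl","rb"))
def draw(o,yaw,name):
  out=[]
  for P,x0,y0 in((p,195,165),(q,195,180)):
    n=45; sc=13
    I=cv2.resize(P["color"][y0:y0+n,x0:x0+n],None,fx=sc,fy=sc,interpolation=cv2.INTER_CUBIC); of=np.array([x0,y0])-.5
    for z in(198-18,216): box(P,I,o,yaw,-5,5,-16,16,z,(255,0,255),sc,of)
    box(P,I,o,yaw,-5,5,-26,26,182,(0,255,0),sc,of)
    out.append(I)
  cv2.imwrite(name,cv2.resize(np.hstack(out),None,fx=.68,fy=.68))
E
python3 -c "
from ov import *
draw((542.5,118),-.22,'pics/ov1.png')"
```

```text
(no output)
```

View pics/ov1.png

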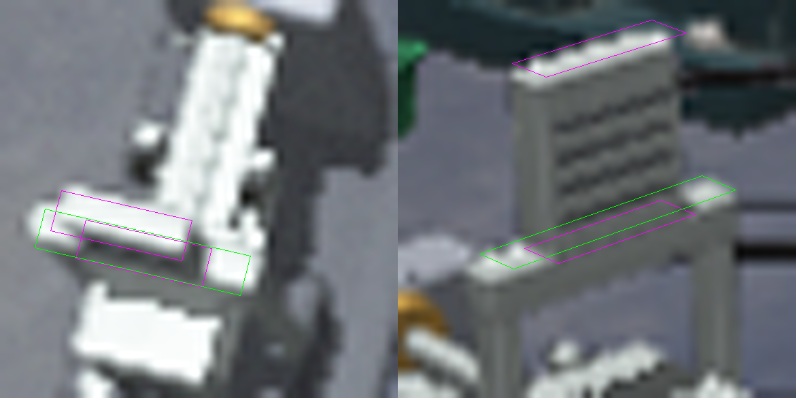

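The overlay agrees to about 2 mm: stand at (543,118), yaw about -0.22. I'll raise the tool and turn the jaws along the stand's x.

>>> step_arm(moves="0 -0.1 0 0 -0.97 0 1;0 -0.1 0 0 -0.97 0 1;0 -0.1 0 0 -0.97 0 1;0 -0.1 0 0 -0.97 0 1;0 -0.1 0 0 -0.97 0 1;0 -0.1 0 0 -0.97 0 1;0 -0.1 0 0 -0.97 0 1;0 -0.1 0 0 -0.97 0 1;0 0 0 0 0 0 1")

```text
clock: 2.3
eef_pos: [264.4, -594.3, 272.0]
tool_rot: [-1.572, -0.001, -0.221]
force: [-0.1, 0.6, -0.3]
width: 85.6
```

>>> step_arm(moves="0.13 0 0.84 0 0 0 1;0.13 0 0.84 0 0 0 1;0.13 0 0.84 0 0 0 1;0.13 0 0.84 0 0 0 1;0.13 0 0.84 0 0 0 1;0.13 0 0.84 0 0 0 1;0.13 0 0.84 0 0 0 1;0.13 0 0.84 0 0 0 1;0.13 0 0.84 0 0 0 1;0.13 0 0.84 0 0 0 1;0.13 0 0.84 0 0 0 1;0.13 0 0.84 0 0 0 1;0.13 0 0.84 0 0 0 1;0.13 0 0.84 0 0 0 1;0.13 0 0.84 0 0 0 1;0.13 0 0.84 0 0 0 1;0.13 0 0.84 0 0 0 1;0 0 0 0 0 0 1;0 0 0 0 0 0 1")

```text
clock: 4.2
eef_pos: [528.4, 79.7, 270.9]
tool_rot: [-1.571, 0.001, -0.221]
force: [-0.2, -0.1, 0.6]
width: 85.8
```

>>> step_arm(moves="0.04 0 0.27 0 0 0 1;0.04 0 0.27 0 0 0 1;0.04 0 0.27 0 0 0 1;0 0.4 0 0 0 0 1;0 0 0 0 0 0 1;0 0 0 0 0 0 1")

```text
clock: 4.8
eef_pos: [543.2, 116.9, 251.2]
tool_rot: [-1.571, 0.001, -0.221]
force: [0.1, -0.2, -0.0]
width: 85.4
```

```bash
cat > snap.py <<'E'
from cell import get_image
import cv2,sys,numpy as np
x,y,w=map(int,sys.argv[2:5]); c=sys.argv[1]; cam=sys.argv[5] if len(sys.argv)>5 else "scene"
p=get_image(cam); h=int(w*.75)
cv2.imwrite(f"pics/{c}.png",cv2.resize(p["color"][y:y+h,x:x+w],(800,600),interpolation=cv2.INTER_CUBIC))
E
python3 snap.py a1 160 130 160
```

```text
(no output)
```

View pics/a1.png

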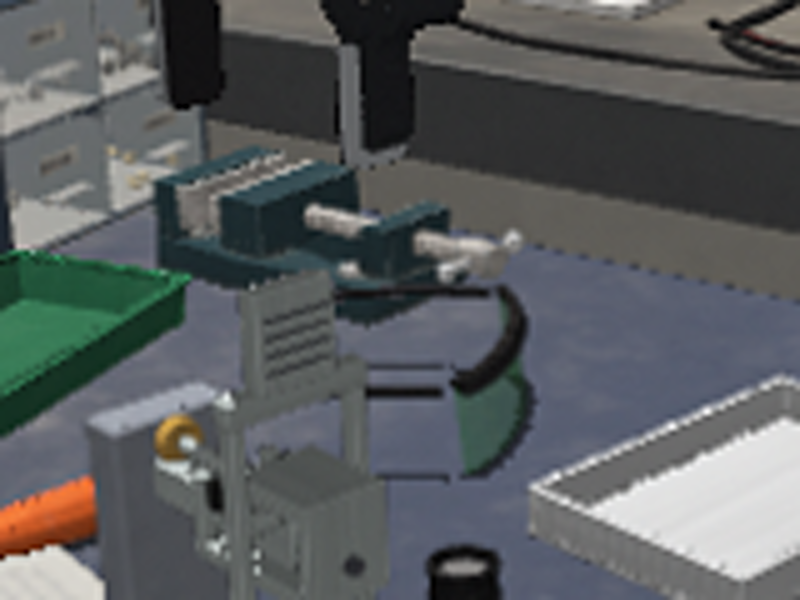

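Both fingers straddle the tab: finger ends at (190,105) and (378,160), tab at (288,290). Descending.

>>> step_arm(moves="0 0.4 0 0 0 0 1;0 0.4 0 0 0 0 1;0 0.3 0 0 0 0 1;0 0.2 0 0 0 0 1;0 0.04 0 0 0 0 1;0 0 0 0 0 0 1;0 0 0 0 0 0 0.6;0 0 0 0 0 0 0.4;0 0 0 0 0 0 0.3;0 0 0 0 0 0 0.3;0 0 0 0 0 0 0.3")

```text
clock: 5.95
eef_pos: [543.4, 116.9, 184.5]
tool_rot: [-1.571, -0.0, -0.221]
force: [0.2, -0.5, 0.1]
width: 25.8
```

```bash
python3 snap.py a2 180 150 100
```

```text
(no output)
```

View pics/a2.png

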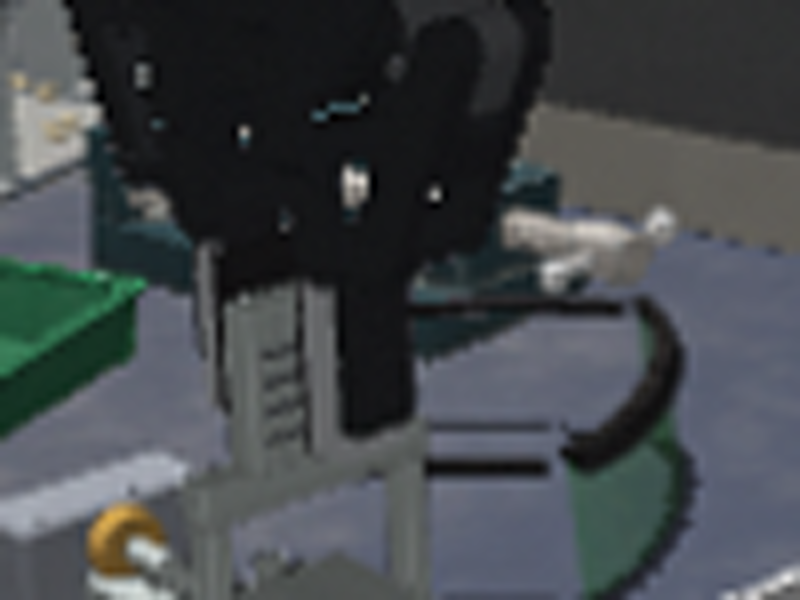

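The tab sits between the pads, with the back pad at x≈210 and the front pad at x≈320. I'll close in stages and watch the force.

>>> step_arm(moves="0 0 0 0 0 0 0.22;0 0 0 0 0 0 0.17;0 0 0 0 0 0 0.17;0 0 0 0 0 0 0.17")

```text
clock: 6.4
eef_pos: [543.3, 116.8, 184.3]
tool_rot: [-1.571, 0.0, -0.221]
force: [0.6, -0.3, 0.5]
width: 14.9
```

>>> step_arm(moves="0 0 0 0 0 0 0.14;0 0 0 0 0 0 0.14;0 0 0 0 0 0 0.14")

```text
clock: 6.7
eef_pos: [543.3, 116.8, 184.3]
tool_rot: [-1.571, -0.0, -0.221]
force: [0.0, -0.1, 0.7]
width: 12.0
```

>>> step_arm(moves="0 0 0 0 0 0 0.12;0 0 0 0 0 0 0.1;0 0 0 0 0 0 0;0 0 0 0 0 0 0;0 0 0 0 0 0 0")

```text
clock: 7.2
eef_pos: [543.2, 116.9, 184.4]
tool_rot: [-1.571, 0.0, -0.221]
force: [-1.3, 0.5, 1.8]
width: 9.1
```

```bash
python3 snap.py a3 180 160 100;python3 snap.py a3t 185 150 70 top; python3 -c "
from cell import ctrl
s=ctrl.read_state();print(s['force'],s['torque'],s['width'],s['eef_pos'])"
```

```text
[-1.99583995 -0.25984614  1.56778746] [-0.02905139  0.28867765  0.01769797] 9.415411942448367 [543.20921638 116.8543416  184.41654618]
```

View pics/a3.png

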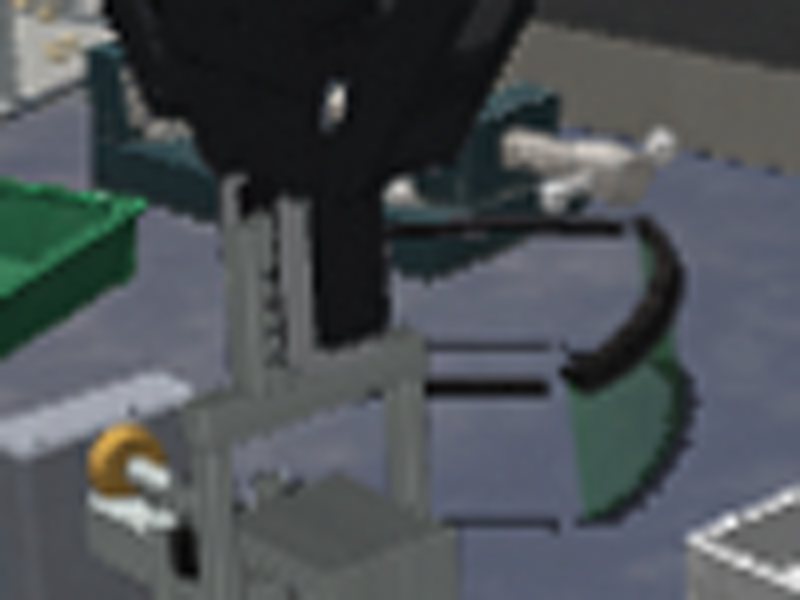

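Gripped: width 9.4 mm, residual force about 2 N. I'll lift 1 mm to take the load off the seat, then push back.

>>> step_arm(moves="0 -0.01 0 0 0 0 0;0 -0.01 0 0 0 0 0;0 0 0 0 0 0 0;0 0 0 0 0 0 0")

```text
clock: 7.7
eef_pos: [543.1, 116.7, 184.9]
tool_rot: [-1.571, 0.001, -0.221]
force: [0.3, -0.1, -5.1]
width: 9.2
```

>>> step_arm(moves="0.01 0 0 0 0 0 0;0.01 0 0 0 0 0 0;0.01 0 0 0 0 0 0;0.01 0 0 0 0 0 0;0 0 0 0 0 0 0;0 0 0 0 0 0 0")

```text
clock: 8.3
eef_pos: [545.0, 116.2, 185.2]
tool_rot: [-1.571, 0.0, -0.221]
force: [-1.8, 0.4, -5.2]
width: 9.1
```

>>> step_arm(moves="0.01 0 0 0 0 0 0;0.01 0 0 0 0 0 0;0.01 0 0 0 0 0 0;0.01 0 0 0 0 0 0;0 0 0 0 0 0 0")

```text
clock: 8.8
eef_pos: [547.2, 115.8, 185.3]
tool_rot: [-1.571, 0.0, -0.221]
force: [-1.7, -0.1, -4.8]
width: 9.3
```

>>> step_arm(moves="0.01 0 0 0 0 0 0;0.01 0 0 0 0 0 0;0 0 0 0 0 0 0;0 0 0 0 0 0 0")

```text
clock: 9.2
eef_pos: [548.2, 115.6, 185.3]
tool_rot: [-1.571, -0.0, -0.221]
force: [-2.1, -0.7, -5.3]
width: 9.5
```

>>> step_arm(moves="0.01 0 0 0 0 0 0;0.01 0 0 0 0 0 0;0 0 0 0 0 0 0;0 0 0 0 0 0 0")

```text
clock: 9.6
eef_pos: [549.2, 115.5, 185.3]
tool_rot: [-1.571, -0.0, -0.221]
force: [-2.6, -0.7, -5.1]
width: 8.8
```

>>> step_arm(moves="0.01 0 0 0 0 0 0;0 0 0 0 0 0 0;0 0 0 0 0 0 0")

```text
clock: 9.9
eef_pos: [549.7, 115.3, 185.3]
tool_rot: [-1.571, -0.0, -0.221]
force: [-2.5, 0.0, -4.9]
width: 8.7
```

>>> step_arm(moves="0.01 0 0 0 0 0 0;0 0 0 0 0 0 0;0 0 0 0 0 0 0")

```text
clock: 10.2
eef_pos: [550.1, 115.3, 185.3]
tool_rot: [-1.571, -0.0, -0.221]
force: [-1.8, -0.2, -4.8]
width: 9.3
```

>>> step_arm(moves="0.01 0 0 0 0 0 0;0 0 0 0 0 0 0")

```text
clock: 10.4
eef_pos: [550.7, 115.2, 185.3]
tool_rot: [-1.571, -0.0, -0.221]
force: [-2.1, -0.6, -4.8]
width: 9.5
```

>>> step_arm(moves="0.01 0 0 0 0 0 0;0 0 0 0 0 0 0")

```text
clock: 10.6
eef_pos: [551.1, 115.0, 185.3]
tool_rot: [-1.571, -0.0, -0.221]
force: [-2.0, -0.8, -4.5]
width: 9.5
```

>>> step_arm(moves="0.01 0 0 0 0 0 0;0 0 0 0 0 0 0")

```text
clock: 10.8
eef_pos: [551.6, 114.9, 185.3]
tool_rot: [-1.571, -0.0, -0.221]
force: [-1.3, -1.8, -3.6]
width: 9.1
```

>>> step_arm(moves="0.01 0 0 0 0 0 0;0 0 0 0 0 0 0")

```text
clock: 11.0
eef_pos: [552.1, 114.8, 185.3]
tool_rot: [-1.571, -0.0, -0.221]
force: [-2.4, -1.2, -4.0]
width: 9.5
```

>>> step_arm(moves="0.01 0 0 0 0 0 0;0 0 0 0 0 0 0")

```text
clock: 11.2
eef_pos: [552.6, 114.7, 185.3]
tool_rot: [-1.571, -0.0, -0.221]
force: [-1.9, -0.5, -4.3]
width: 9.3
```

>>> step_arm(moves="0.01 0 0 0 0 0 0;0 0 0 0 0 0 0")

```text
clock: 11.4
eef_pos: [553.1, 114.6, 185.3]
tool_rot: [-1.571, -0.0, -0.221]
force: [-1.3, -0.7, -4.4]
width: 9.1
```

>>> step_arm(moves="0.01 0 0 0 0 0 0;0 0 0 0 0 0 0")

```text
clock: 11.6
eef_pos: [553.6, 114.5, 185.3]
tool_rot: [-1.571, -0.0, -0.221]
force: [-3.0, -1.2, -5.3]
width: 9.0
```

>>> step_arm(moves="0.01 0 0 0 0 0 0;0 0 0 0 0 0 0")

```text
clock: 11.8
eef_pos: [554.1, 114.4, 185.3]
tool_rot: [-1.571, -0.0, -0.221]
force: [-2.3, -0.5, -3.2]
width: 9.5
```

>>> step_arm(moves="0.01 0 0 0 0 0 0;0 0 0 0 0 0 0")

```text
clock: 12.0
eef_pos: [554.5, 114.3, 185.3]
tool_rot: [-1.571, -0.0, -0.221]
force: [-2.0, -1.0, -5.2]
width: 9.3
```

>>> step_arm(moves="0.01 0 0 0 0 0 0;0 0 0 0 0 0 0")

```text
clock: 12.2
eef_pos: [555.0, 114.2, 185.3]
tool_rot: [-1.571, -0.0, -0.221]
force: [-2.3, -1.6, -4.2]
width: 8.9
```

>>> step_arm(moves="0.01 0 0 0 0 0 0;0 0 0 0 0 0 0")

```text
clock: 12.4
eef_pos: [555.6, 114.1, 185.3]
tool_rot: [-1.571, -0.0, -0.221]
force: [-2.8, -0.6, -4.8]
width: 9.3
```

>>> step_arm(moves="0.01 0 0 0 0 0 0;0 0 0 0 0 0 0")

```text
clock: 12.6
eef_pos: [556.0, 114.0, 185.3]
tool_rot: [-1.571, -0.0, -0.221]
force: [-2.8, -1.6, -3.6]
width: 9.1
```

>>> step_arm(moves="0.01 0 0 0 0 0 0;0 0 0 0 0 0 0")

```text
clock: 12.8
eef_pos: [556.5, 113.8, 185.3]
tool_rot: [-1.571, -0.0, -0.221]
force: [-2.1, -1.2, -3.7]
width: 9.4
```

>>> step_arm(moves="0.01 0 0 0 0 0 0;0 0 0 0 0 0 0")

```text
clock: 13.0
eef_pos: [557.0, 113.8, 185.3]
tool_rot: [-1.571, 0.0, -0.221]
force: [-2.5, -1.8, -3.8]
width: 9.4
```

>>> step_arm(moves="0.01 0 0 0 0 0 0;0 0 0 0 0 0 0")

```text
clock: 13.2
eef_pos: [557.5, 113.6, 185.3]
tool_rot: [-1.571, -0.0, -0.221]
force: [-3.1, -0.6, -4.4]
width: 8.9
```

>>> step_arm(moves="0.01 0 0 0 0 0 0;0 0 0 0 0 0 0")

```text
clock: 13.4
eef_pos: [558.0, 113.5, 185.3]
tool_rot: [-1.571, -0.0, -0.221]
force: [-3.2, -1.5, -4.1]
width: 9.3
```

>>> step_arm(moves="0.01 0 0 0 0 0 0;0 0 0 0 0 0 0")

```text
clock: 13.6
eef_pos: [558.5, 113.4, 185.3]
tool_rot: [-1.571, -0.0, -0.221]
force: [-2.0, -0.9, -3.0]
width: 9.2
```

>>> step_arm(moves="0.01 0 0 0 0 0 0;0 0 0 0 0 0 0")

```text
clock: 13.8
eef_pos: [559.0, 113.3, 185.3]
tool_rot: [-1.571, -0.0, -0.221]
force: [-3.6, -1.2, -4.1]
width: 9.4
```

>>> step_arm(moves="0.01 0 0 0 0 0 0;0 0 0 0 0 0 0")

```text
clock: 14.0
eef_pos: [559.4, 113.1, 185.3]
tool_rot: [-1.571, -0.0, -0.221]
force: [-2.8, -0.5, -4.5]
width: 9.2
```

>>> step_arm(moves="0.01 0 0 0 0 0 0;0 0 0 0 0 0 0")

```text
clock: 14.2
eef_pos: [559.9, 113.1, 185.3]
tool_rot: [-1.571, 0.0, -0.221]
force: [-2.4, -1.3, -4.9]
width: 9.1
```

>>> step_arm(moves="0.01 0 0 0 0 0 0;0 0 0 0 0 0 0")

```text
clock: 14.4
eef_pos: [560.4, 113.0, 185.3]
tool_rot: [-1.571, -0.0, -0.221]
force: [-3.4, -1.2, -3.9]
width: 9.1
```

>>> step_arm(moves="0.01 0 0 0 0 0 0;0 0 0 0 0 0 0")

```text
clock: 14.6
eef_pos: [560.9, 112.8, 185.3]
tool_rot: [-1.571, 0.0, -0.221]
force: [-3.5, -2.1, -3.8]
width: 9.2
```

```bash
python3 snap.py b1 180 180 80; python3 -c "
from cell import ctrl
s=ctrl.read_state();print(s['force'],s['torque'],s['width'],s['eef_pos'])"
```

```text
[-2.18002268 -1.58573112 -4.25989621] [-0.3226753   0.85821745 -0.01179548] 9.311046138295358 [560.89873469 112.85218642 185.31761283]
```

View pics/b1.png

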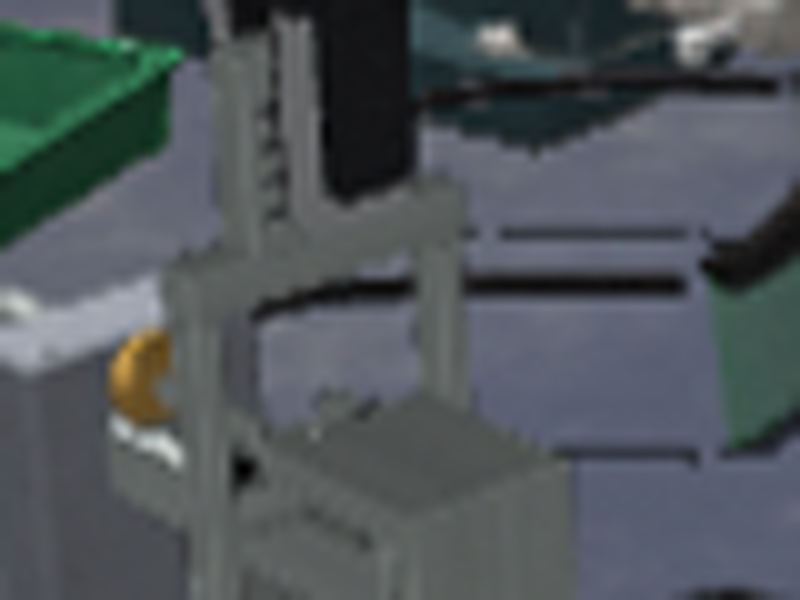

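The weight has moved back, and the side bar is nearing the black pad at (245,468). I'll keep feeling for the stop.

>>> step_arm(moves="0.01 0 0 0 0 0 0;0 0 0 0 0 0 0")

```text
clock: 14.85
eef_pos: [561.4, 112.8, 185.3]
tool_rot: [-1.571, -0.0, -0.221]
force: [-3.1, -1.3, -3.0]
width: 9.2
```

>>> step_arm(moves="0.01 0 0 0 0 0 0;0 0 0 0 0 0 0")

```text
clock: 15.05
eef_pos: [561.9, 112.7, 185.3]
tool_rot: [-1.571, -0.0, -0.221]
force: [-2.4, -2.0, -4.0]
width: 8.8
```

>>> step_arm(moves="0.01 0 0 0 0 0 0;0 0 0 0 0 0 0")

```text
clock: 15.25
eef_pos: [562.1, 112.6, 185.3]
tool_rot: [-1.571, 0.0, -0.221]
force: [-4.3, -1.7, -3.5]
width: 9.2
```

>>> step_arm(moves="0 0 0 0 0 0 0")

```text
clock: 15.35
eef_pos: [562.1, 112.6, 185.3]
tool_rot: [-1.571, 0.0, -0.221]
force: [-4.2, -1.3, -4.0]
width: 8.7
```

>>> step_arm(moves="0 0 0 0 0 0 0")

```text
clock: 15.45
eef_pos: [562.1, 112.6, 185.3]
tool_rot: [-1.571, 0.0, -0.221]
force: [-4.8, -1.6, -3.6]
width: 9.2
```

```bash
python3 -c "
from cell import ctrl
s=ctrl.read_state();print(s['force'],s['torque'],s['width'],s['eef_pos'])"
```

```text
[-4.82296832 -1.55265592 -3.56061293] [-0.29079509  1.18448263 -0.01851691] 9.180438874345615 [562.11160516 112.61358051 185.28557663]
```

Signs of the stop: the tool moved only about 0.25 mm of a 0.5 mm step, and force and moment rose. A small further nudge will confirm it.

>>> step_arm(moves="0.005 0 0 0 0 0 0;0 0 0 0 0 0 0")

```text
clock: 15.65
eef_pos: [562.2, 112.6, 185.3]
tool_rot: [-1.571, 0.001, -0.221]
force: [-5.3, -1.7, -3.4]
width: 9.1
```

```bash
python3 -c "
from cell import ctrl
s=ctrl.read_state();print(s['force'],s['torque'],s['width'],s['eef_pos'])"
```

```text
[-5.34328269 -1.66836024 -3.36421487] [-0.26698045  1.34408496 -0.05984431] 9.08530797468175 [562.22671035 112.59024586 185.27483521]
```

Contact confirmed: about 5.5 N total, of which the keeper is about 3 N. Lifting while held back.

>>> step_arm(moves="0 -0.01 0 0 0 0 0;0 -0.01 0 0 0 0 0;0 -0.01 0 0 0 0 0;0 0 0 0 0 0 0")

```text
clock: 16.05
eef_pos: [562.3, 112.9, 186.6]
tool_rot: [-1.57, 0.001, -0.221]
force: [-5.0, 0.3, -6.7]
width: 9.1
```

>>> step_arm(moves="0 -0.01 0 0 0 0 0;0 -0.01 0 0 0 0 0;0 0 0 0 0 0 0")

```text
clock: 16.35
eef_pos: [562.4, 112.9, 187.9]
tool_rot: [-1.57, 0.0, -0.221]
force: [-5.1, 0.8, -6.9]
width: 9.0
```

>>> step_arm(moves="0 -0.02 0 0 0 0 0;0 -0.02 0 0 0 0 0;0 -0.02 0 0 0 0 0;0 0 0 0 0 0 0")

```text
clock: 16.75
eef_pos: [562.6, 112.8, 191.2]
tool_rot: [-1.57, -0.0, -0.221]
force: [-4.8, 2.3, -5.6]
width: 9.2
```

>>> step_arm(moves="0 -0.02 0 0 0 0 0;0 -0.02 0 0 0 0 0;0 -0.02 0 0 0 0 0;0 -0.02 0 0 0 0 0;0 -0.02 0 0 0 0 0;0 0 0 0 0 0 0")

```text
clock: 17.35
eef_pos: [563.6, 112.4, 196.3]
tool_rot: [-1.57, -0.002, -0.221]
force: [0.9, -0.5, -3.8]
width: 8.7
```

>>> step_arm(moves="0 -0.04 0 0 0 0 0;0 -0.04 0 0 0 0 0;0 -0.04 0 0 0 0 0;0 -0.04 0 0 0 0 0;0 -0.04 0 0 0 0 0;0 -0.02 0 0 0 0 0;0 0 0 0 0 0 0;0 0 0 0 0 0 0")

```text
clock: 18.15
eef_pos: [562.5, 112.5, 206.8]
tool_rot: [-1.571, -0.0, -0.221]
force: [-0.3, 0.4, -4.2]
width: 9.1
```

```bash
python3 snap.py b2 170 150 100
```

```text
(no output)
```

View pics/b2.png

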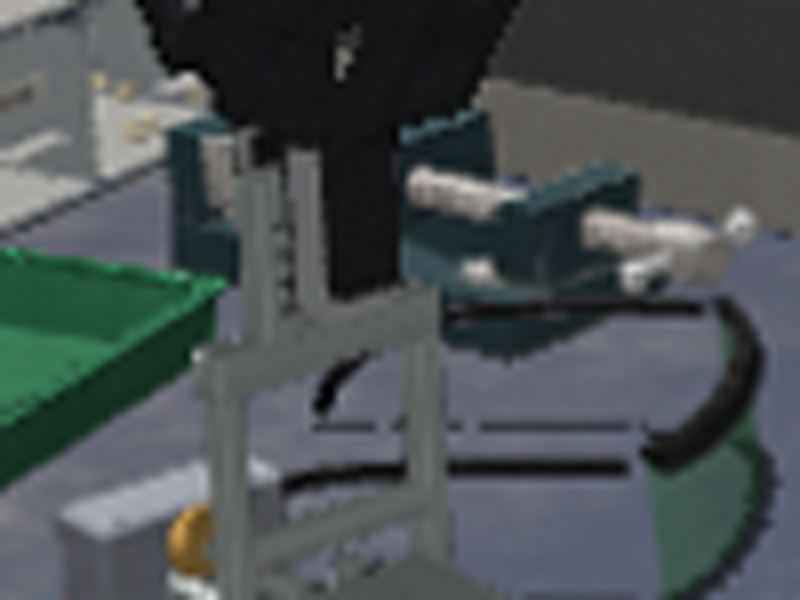

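The cross bar shows clear above the hook at (340,530). I'll rise a little more and draw it forward.

>>> step_arm(moves="0 -0.04 0 0 0 0 0;-0.05 -0.04 0 0 0 0 0;-0.1 0 0 0 0 0 0;-0.1 0 0 0 0 0 0;-0.1 0 0 0 0 0 0;-0.1 0 0 0 0 0 0;0 0 0 0 0 0 0")

```text
clock: 18.9
eef_pos: [539.6, 117.7, 210.8]
tool_rot: [-1.571, 0.001, -0.22]
force: [-0.0, 0.2, -4.9]
width: 9.5
```

>>> step_arm(moves="-0.1 0 0 0 0 0 0;-0.1 0 0 0 0 0 0;-0.1 0 0 0 0 0 0;-0.1 0 0 0 0 0 0;0 0 0 0 0 0 0")

```text
clock: 19.4
eef_pos: [520.1, 122.1, 210.8]
tool_rot: [-1.571, 0.001, -0.22]
force: [-0.2, 0.2, -4.2]
width: 9.1
```

>>> step_arm(moves="-0.15 0 0 0 0 0 0;-0.15 0 0 0 0 0 0;-0.15 0 0 0 0 0 0;-0.15 0 0 0 0 0 0;-0.2 0 0 0 0 0 0;-0.2 0 0 0 0 0 0;-0.2 0 0 0 0 0 0;-0.1 0 0 0 0 0 0;0 0 0 0 0 0 0")

```text
clock: 20.3
eef_pos: [456.8, 136.3, 210.9]
tool_rot: [-1.571, 0.0, -0.22]
force: [0.3, -0.9, -4.4]
width: 9.2
```

```bash
python3 snap.py b3 150 140 200
```

```text
(no output)
```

View pics/b3.png

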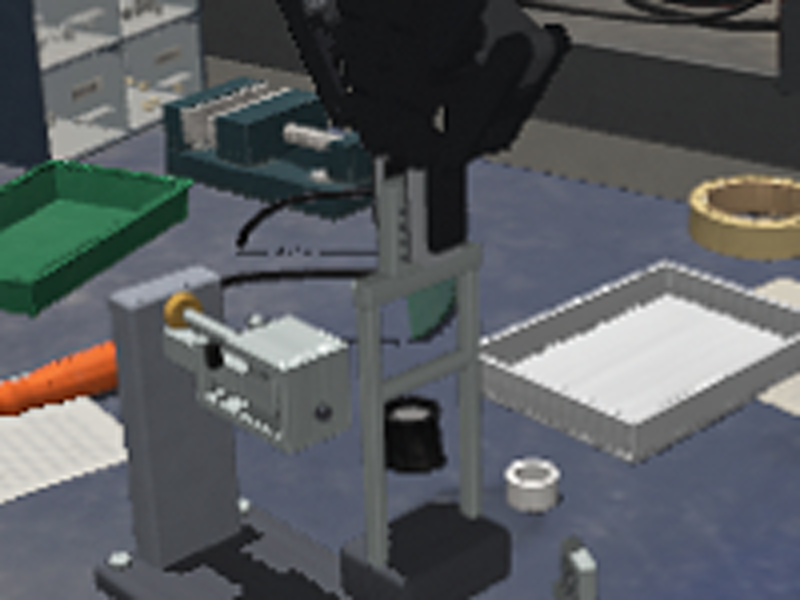

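The weight hangs clear of the hook at (425,400) and the keeper has closed again. The tray is empty at right. I'll raise the weight and carry it over.

>>> step_arm(moves="0 -0.2 0 0 0 0 0;0 -0.2 -0.2 0 0 0 0;0 -0.2 -0.4 0 0 0 0;0.1 0 -0.6 0 0 0 0;0.3 0 -0.6 0 0 0 0;0.4 0 -0.6 0 0 0 0;0.4 0 -0.6 0 0 0 0;0.4 0 -0.6 0 0 0 0;0.4 0 -0.6 0 0 0 0;0.4 0 -0.6 0 0 0 0;0.3 0 -0.6 0 0 0 0;0.15 0 -0.5 0 0 0 0;0.05 0 -0.2 0 0 0 0;0 0 -0.08 0 0 0 0;0 0 0 0 0 0 0;0 0 0 0 0 0 0")

```text
clock: 21.95
eef_pos: [531.5, -195.4, 241.1]
tool_rot: [-1.57, 0.0, -0.219]
force: [0.3, 0.6, -4.5]
width: 9.2
```

```bash
python3 - <<'E'
from cell import get_image,nets
import cv2
for n in("scene","top"):
    p=get_image(n); cv2.imwrite(f"pics/c_{n}.png",p["color"])
    for t in("weight_foot","tray_in","weight"): print(n,t,[(round(d["conf"],2),[round(float(v)) for v in d["position"]]) for d in nets.place_of(p,t)])
E
```

```text
scene weight_foot [(0.74, [374, 158, 1]), (0.71, [529, -198, 94])]
scene tray_in [(0.75, [535, -196, 10])]
scene weight [(0.81, [377, 154, 2]), (0.57, [530, -193, 99]), (0.49, [546, 119, -1]), (0.47, [532, -195, 94])]
top weight_foot [(0.8, [372, 154, 0]), (0.63, [530, -196, 98])]
top tray_in [(0.74, [532, -195, 7])]
top weight [(0.93, [532, -196, 93])]
```

View pics/c_scene.png

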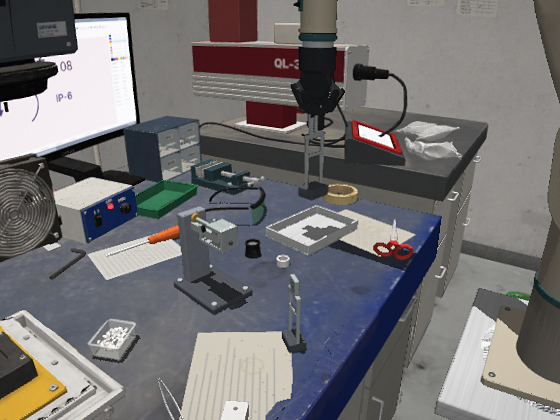

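View pics/c_top.png

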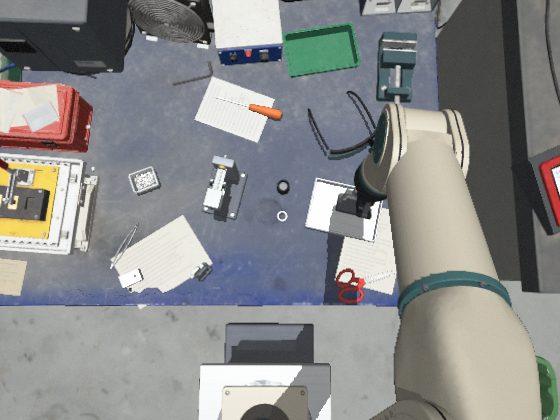

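The foot hangs over the tray's centre: nets give foot (530,-197), tray (533,-196). The bystanders haven't moved. Lowering to about 7 mm above the floor.

>>> step_arm(moves="0 0.2 0 0 0 0 0;0 0.4 0 0 0 0 0;0 0.4 0 0 0 0 0;0 0.3 0 0 0 0 0;0 0.2 0 0 0 0 0;0 0.1 0 0 0 0 0;0 0.1 0 0 0 0 0;0 0 0 0 0 0 0;0 0 0 0 0 0 0")

```text
clock: 23.25
eef_pos: [531.9, -197.3, 156.3]
tool_rot: [-1.571, -0.001, -0.221]
force: [1.1, 0.2, -3.1]
width: 9.2
```

>>> step_arm(moves="0 0.02 0 0 0 0 0;0 0.02 0 0 0 0 0;0 0.02 0 0 0 0 0;0 0 0 0 0 0 0")

```text
clock: 23.65
eef_pos: [531.4, -197.2, 152.8]
tool_rot: [-1.571, 0.0, -0.221]
force: [0.0, -0.1, -4.8]
width: 9.5
```

>>> step_arm(moves="0 0.01 0 0 0 0 0;0 0.01 0 0 0 0 0;0 0.01 0 0 0 0 0;0 0.01 0 0 0 0 0;0 0 0 0 0 0 0")

```text
clock: 24.15
eef_pos: [531.4, -197.2, 150.7]
tool_rot: [-1.571, 0.0, -0.221]
force: [0.2, 0.6, -3.9]
width: 8.8
```

>>> step_arm(moves="0 0.01 0 0 0 0 0;0 0.01 0 0 0 0 0;0 0 0 0 0 0 0")

```text
clock: 24.45
eef_pos: [531.4, -197.2, 149.7]
tool_rot: [-1.571, 0.0, -0.221]
force: [-0.1, -1.1, -5.4]
width: 8.8
```

>>> step_arm(moves="0 0.01 0 0 0 0 0;0 0.01 0 0 0 0 0;0 0 0 0 0 0 0")

```text
clock: 24.75
eef_pos: [531.4, -197.2, 148.8]
tool_rot: [-1.571, 0.0, -0.221]
force: [-0.5, 1.0, -3.7]
width: 9.1
```

>>> step_arm(moves="0 0.01 0 0 0 0 0;0 0.01 0 0 0 0 0;0 0 0 0 0 0 0")

```text
clock: 25.05
eef_pos: [531.7, -197.3, 148.6]
tool_rot: [-1.571, -0.001, -0.221]
force: [-2.5, 0.7, 4.8]
width: 9.2
```

Touchdown felt: z force went from -3.7 to +4.8 N. I'll ease off slightly, then open.

>>> step_arm(moves="0 -0.008 0 0 0 0 0;0 0 0 0 0 0 0;0 0 0 0 0 0 0.13;0 0 0 0 0 0 0.16;0 0 0 0 0 0 0.2;0 0 0 0 0 0 0.25;0 0 0 0 0 0 0.3;0 0 0 0 0 0 0.3")

```text
clock: 25.85
eef_pos: [531.5, -197.2, 148.2]
tool_rot: [-1.571, -0.0, -0.221]
force: [-0.8, -0.1, 0.7]
width: 25.4
```

```bash
python3 snap.py d1 230 110 160
```

```text
(no output)
```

View pics/d1.png

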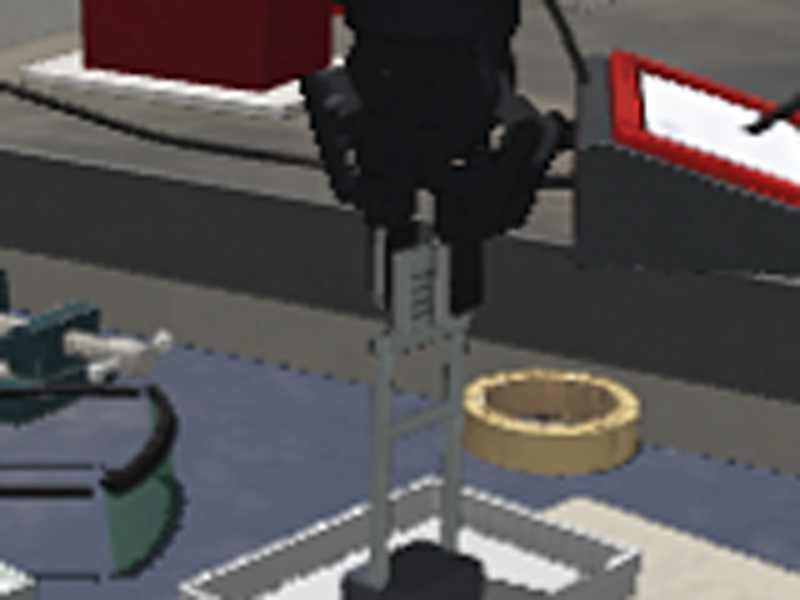

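The weight stands upright with its foot at (415,580), and the pads are open on both sides of the tab. Opening fully, then retreating upward.

>>> step_arm(moves="0 0 0 0 0 0 0.5;0 0 0 0 0 0 0.6;0 0 0 0 0 0 0.6;0 -0.2 0 0 0 0 0.6;0 -0.4 0 0 0 0 0.6;0 -0.4 0 0 0 0 0.6;0 -0.4 0 0 0 0 0.6;0 -0.4 0 0 0 0 0.6;0 0 0 0 0 0 0.6;0 0 0 0 0 0 0.6")

```text
clock: 26.9
eef_pos: [531.5, -197.3, 238.7]
tool_rot: [-1.571, -0.001, -0.221]
force: [-1.3, -0.6, -0.5]
width: 51.2
```

```bash
python3 - <<'E'
from cell import get_image,nets
from h import *
for n in("scene","top"):
    p=get_image(n)
    for t in("weight_foot","weight_grip","tray_in","hook_seat","loupe","ring_part"): print(n,t,[(round(d["conf"],2),[round(float(v)) for v in d["position"]]) for d in nets.place_of(p,t)])
    if n=="scene": cv2.imwrite("pics/e1.png",cv2.resize(p["color"][100:310,160:440],(800,600),interpolation=cv2.INTER_CUBIC))
    else: cv2.imwrite("pics/e2.png",cv2.resize(p["color"][130:280,190:390],(800,600),interpolation=cv2.INTER_CUBIC))
E
```

```text
scene weight_foot [(0.95, [375, 157, 1]), (0.89, [531, -197, 1]), (0.32, [545, 120, -2])]
scene weight_grip [(0.72, [534, -197, 161]), (0.63, [377, 156, 114])]
scene tray_in [(0.58, [532, -193, 5])]
scene hook_seat [(0.64, [538, 119, 133])]
scene loupe [(0.76, [587, -43, -2])]
scene ring_part [(0.7, [515, -41, 3]), (0.42, [589, -42, 0])]
top weight_foot [(0.63, [530, -197, 2]), (0.6, [374, 154, 1])]
top weight_grip [(0.86, [536, -192, 162]), (0.72, [376, 160, 110])]
top tray_in [(0.76, [535, -196, 6])]
top hook_seat [(0.79, [547, 120, 136])]
top loupe []
top ring_part [(0.49, [514, -39, 0]), (0.36, [529, -198, 1])]
```

View pics/e1.png

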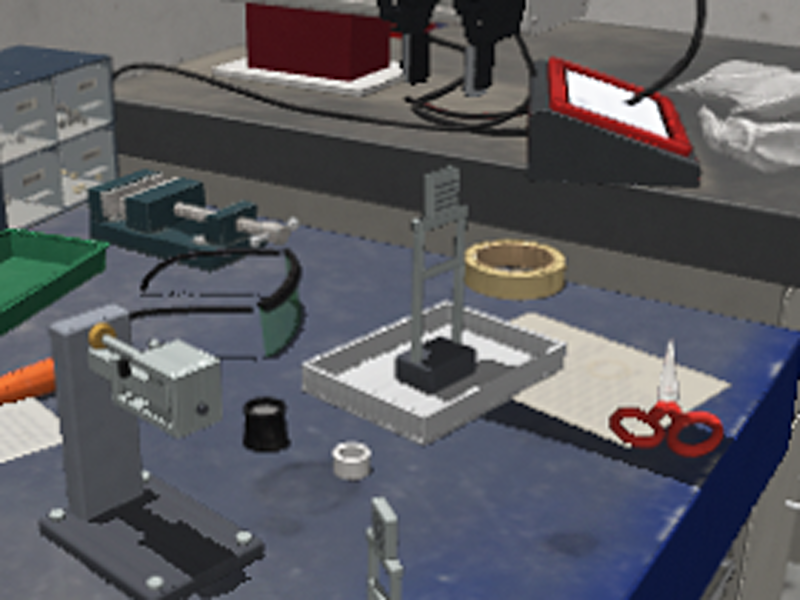

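View pics/e2.png

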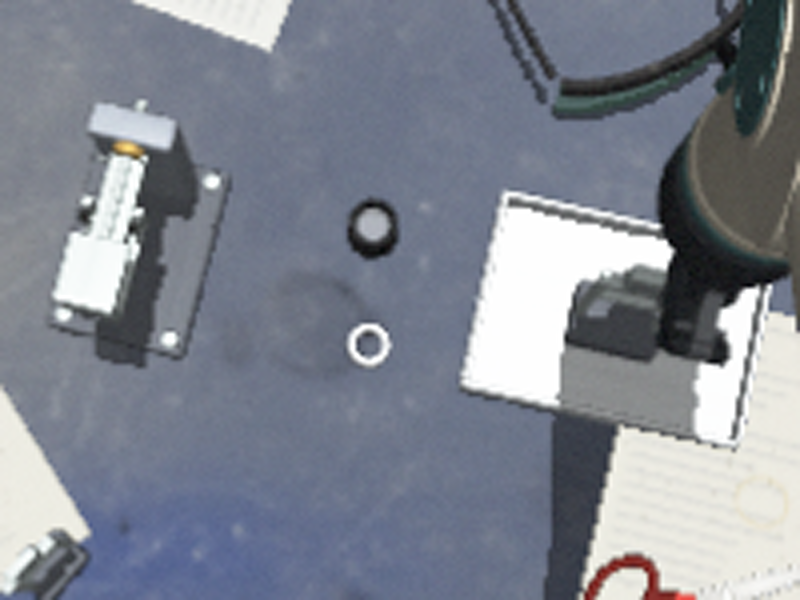

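The weight stands upright in mid-tray at scene crop (437,365). The loupe (265,422) and ring (352,460) haven't moved, and the gripper is well clear. Handing in.

```bash
python3 -c "
from cell import ctrl
print(ctrl.finish_job())"
```

```text
the job is handed in; nothing more can be done
None
```

The weight is off its hook and standing upright in the middle of the tray. I handed the job in at about 27 s; no verdict was reported.

**What I did:**
- **Grip:** I took the tab from above and lifted the weight about 1 mm off the seat.
- **Push back:** I pushed it back in 0.5 mm steps and felt the rubber stop after about 19 mm. The force there was about 5.5 N, of which the keeper was about 3 N.
- **Lift and draw off:** I lifted it past the nose while it was held against the stop. I then drew it forward about 108 mm and carried it over the loupe and ring.
- **Set down:** I lowered it with about 9 N at touchdown, eased off, opened the fingers and went up about 90 mm.

**Last checks:**
- **Weight:** the networks put the foot at about (531, -197) and the tray centre at about (533, -195). That is within 3 mm, at floor height.
- **Upright:** it looks upright in the pictures. The top picture's grip point suggested 5–6 mm of offset from the foot, which is within the networks' error.
- **Bystanders:** the loupe and ring are within 4 mm of their first readings, which is the measuring error. The networks missed the loupe in the last top picture, but it shows there in its old place.
- **Keeper:** it looked closed again in the pictures; I did not measure it.

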